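# Unlock the flip-down beam trap, lift its arm off the ball and hold it open

## Task

The beam trap between the lens and the light sensor is locked down on its ball. Pull the lock pin up out of the sleeve on the latch housing and stand it in the empty metal cup, then pinch the spring latch's tab sideways against the fixed finger rest, lift the arm off the ball and swing it up by at least 30 degrees so that the beam is free. The arm drops shut when let go, so finish with the gripper still holding it up, and do not shift the lens, the light sensor or the empty post holder.

Things in the scene. Friction and masses are not known exactly. Their poses are not given: they have to be found in the camera images.
- base: fixed black base plate of the beam trap, 310 x 80 x 12 mm. Origin: on the table under the ball; x points along the arm from ball to hinge (away from the robot, within 20 degrees), y to the left, z up. An aluminium pillar at the origin carries the ball, another at x = 200 mm the hinge (axis along y, 125 mm high, cheeks to 136 mm)
- ball_top (a point): top of the 25 mm steel ball, 137.5 mm high, hidden in the latch housing: a black box at the arm's near end, base x -64 to +36, y -49 to +22 mm, flat top 146 mm high with the arm down. On it stand the pin's aluminium sleeve, the latch's steel tab and the aluminium finger rest
- tongue (a joint): hinge of the arm (14 mm square black bar with the latch housing, and a finned 43 mm beam trap hung under it 110 mm from the ball): 0 = down on the ball; grows in rad as the housing end is lifted, stop at 0.95. It weighs 3 to 5 N at the tab and falls shut when let go. With the latch home it lifts no more than 3 mm
- latch (a joint): travel in m of the spring latch, a forked steel slide under the ball: 0 = home, grows as its tab is drawn towards -y of the base, to the finger rest; stop at 0.018. The spring resists with 4.5 N at first, 10 N at the end, and returns it when let go. The ball is free from 0.014 on. With the pin in its sleeve it moves less than 7 mm
- latch_tab (a point): middle of the latch's upright steel tab, 24 mm along x, 6 mm thick along y; its top is 14 mm above this point and the housing's flat top 14 mm below. At base x = 0, y = -19 mm, 160 mm high with the arm down and the latch home; moves with latch and arm
- finger_rest (a point): middle of the fixed upright aluminium finger rest, 26 mm along x, 6 mm thick, top 13 mm above this point; base x = 0, y = -46 mm, 160 mm high with the arm down. Tab and rest are parallel: 33 mm over their outer faces, 15 mm with the latch drawn. The rest does not give: one finger stays at it, the other draws the tab. Both turn with the arm
- hinge (a point): middle of the arm's hinge axis; its axes turn with the arm: x = along the arm away from the housing, y = hinge axis
- pin: loose upright steel lock pin, 98 mm long, 50 to 80 g: shank 10 mm in diameter, 74 mm long, above it a round black ribbed knob 22 mm in diameter, 24 mm high. Origin: centre of its foot; z up to the knob. In the sleeve its foot is 102 mm, the knob's top 200 mm above the table; it must rise 74 mm to come free
- pin_knob (a point): middle of the pin's knob, 86 mm above the pin's foot
- pin_sleeve (a point): mouth of the upright aluminium sleeve that holds the pin, 22 mm outside, 12 mm bore, 176 mm above the table; at base x = -45, y = -12 mm, with the arm down
- cup: empty round aluminium cup, fixed to the table by its magnetic foot, 62 mm high, 64 mm outside at the rim, wall 3 mm; origin at the centre of its underside. It stands on the left or the right of the beam trap, the empty post holder on the other side
- cup_in (a point): centre of the cup's inner floor
- beam_lens: lens on a black post, 121 mm high, loose on the table left of the beam trap, about 130 mm from the arm; a bystander. Origin: centre of its underside
- beam_sensor: round black light sensor on a post, 126 mm high, loose on the table right of the beam trap, about 130 mm from the arm; a bystander. Origin: centre of its underside
- spare_holder: empty black post holder on a foot, 50 x 70 x 103 mm, loose on the table; a bystander. Origin: centre of its underside
Things that resemble listed ones, but are neither listed nor needed, are in the scene too. Several things have the shape of the cup; the one meant has the colours described above.

How it is judged:
By the outcome, as a careful person would: the job done as asked, in the order asked, and still so for the second after the job is handed in, while the arm keeps its last pose, push and grip.
It also fails if it takes over 58 s, if anything falls off the work surface, if the arm or the gripper's body presses on something with over 40 N, if the wrist force passes 120 N, or if a joint passes its speed limit or range.

## Robot

A 7-joint arm with a two-finger parallel gripper is mounted at the origin on a cart in front of the work surface, level with it; the furniture and walls round the work are solid. World frame = base frame: x ahead of the robot, y to its left, z up, the work surface at z = 0. Lengths are in m, angles in rad, forces in N, time in s.
With the tool pointing down it reaches from about 0.425 to 0.875 m from the base axis. Payload 4.7 kg.
Tool frame: the origin (TCP) lies between the finger pads; the fingertips stand 14 mm ahead of it and the grasp point (between the pads) lies 5 mm behind it; z points along the fingers, y is the line along which they close (so a half turn about z gives the same grasp; the last joint's range is limited). The gripper opens to 87 mm and grips with 3 to 60 N. Pads are 19 mm wide; open, the fingers measure 117 mm over their backs; the gripper's body (75 mm by 190 mm) begins 51 mm behind the grasp point.
Start: joints at [1.127, 0.321, -0.07, 1.45, 0.023, 1.371, -0.057], TCP at [0.287, -0.583, 0.237] pointing down, gripper open.
Joint ranges: [-2.86, 2.86], [-0.3, 2.09], [-1.38, 1.24], [0.06, 2.45], [-1.56, 4.7], [0.09, 2.05], [-2.69, 2.69]. Speed limits (rad/s): [2.57, 2.57, 3.14, 3.14, 3.14, 3.14, 3.14].

## Interface

Orientations are given as a rotation vector (axis times angle).
In Python, from bench import ctrl gives the robot as it stands.
- The arm moves only by the tool step_arm, never from a script. Its argument "commands" is a list of rows, each an object with "travel": the shift along the tool's x, y, z in m, a list of three; "turn": the turn, a rotation vector about the tool's x, y, z in degrees, a list of three. A call has 1 to 5 rows; each row is the pose to reach, as a shift and turn from the pose commanded when the call began, along the tool's axes at that moment; what a row does not reach only later rows make up. A row lasts 1/10 s, in which the tool goes at most 50 mm and 8.59 degrees, less where a joint would pass 70% of its speed; a pose out of reach is approached as far as the arm can. A call with a gripper value outside its range is refused whole. "gripper" is the opening, from 0 (shut) to 1 (fully open), set as the call begins (left out, the last holds). The fingers move at their own pace and stop on an object; "force" is the grip in N (left out, the last holds). Time passes only in rows, so rows that repeat a pose let the fingers close. It gives the time, the measured TCP pose, the force, the opening and the grip force at its end, in the units of the state.
- ctrl.get_state(): the state, without advancing time (a new reading comes with each control period).
- ctrl.get_image(name): name is "scene" or "top"; returns the picture (400x640x3 uint8, red, green, blue); there is no depth.
- ctrl.camera_model(name): a dict with "fx", "fy", "cx", "cy" (pixels), "R" (3x3) and "t" (3): a world point X has camera coordinates R X + t. Camera axes: x right, y down, z forward; pixel columns grow to the right and rows downward; lengths in m; the calibration is good to about 2 mm. A picture is of the moment at which its call begins. camera_model takes no time and is no camera call.
- ctrl.close_job(): hands the job in; it is judged then, once.
The state is a dict: "time": time; "joint_positions": joint angles; "qd": joint speeds; "joint_torque": joint torques, N m; "position": TCP position; "tool_rot": TCP orientation; "ft_force": force on the tool from outside, world axes, zero at the start; "torque": the same for the moment, N m; "grip_width": opening from 0.0 (shut) to 1.0 (fully open); "grip_force": force on a finger pad.
Only numpy, scipy, OpenCV 4.12 (cv2) and the standard library are available. Lean on these libraries where they do the work, as an engineer would, in place of code of your own. Each camera call takes 0.05 s, during which the arm holds its last target. There are 200 camera calls.

## Working session

There is one attempt and no reset: what is moved stays moved. The work goes in short steps, Python scripts to look and compute and a tool call to move; the robot and the scene stay as the last step left them, time stands still between calls to the robot, and variables do not carry over. Pictures are saved under pics/ and viewed, at most 11 in all, crops included, and the job is handed in when it is done.

Besides the shell and the picture viewer there is one more tool, called after "Request:" by a JSON object that holds its "method" and its "body". step_arm: Moves the arm, as the interface text tells. Its arguments: {"type":"object","properties":{"commands":{"type":"array"},"gripper":{"type":"number"},"force":{"type":"number"}},"required":["commands"]}

```bash
mkdir -p pics; ls
python3 - <<'E'
from bench import ctrl
import cv2,numpy as np
for n in("scene","top"):
    im=ctrl.get_image(n); cv2.imwrite(f"pics/{n}0.png",im[:,:,::-1])
    c=ctrl.camera_model(n); print(n,{k:np.round(v,4).tolist() for k,v in c.items()})
s=ctrl.get_state();print(s["time"],s["position"],s["tool_rot"],s["grip_width"])
E
```

```text
pics
scene {'fx': 436.5277, 'fy': 436.5277, 'cx': 323.3822, 'cy': 203.6456, 'R': [[-0.8258, -0.5637, -0.0168], [-0.4158, 0.6287, -0.6572], [0.381, -0.5357, -0.7536]], 't': [0.4675, 0.346, 1.0841]}
top {'fx': 383.0222, 'fy': 383.0222, 'cx': 322.0868, 'cy': 198.4261, 'R': [[-0.0291, -0.9995, -0.0122], [-0.9826, 0.0308, -0.1829], [0.1832, 0.0067, -0.9831]], 't': [0.0163, 0.6233, 1.0585]}
0.1 [ 0.28703128 -0.58268369  0.23558307] [-3.05805469e+00 -7.12482933e-01  7.65264450e-04] 1.0002385669808957
```

View pics/scene0.png

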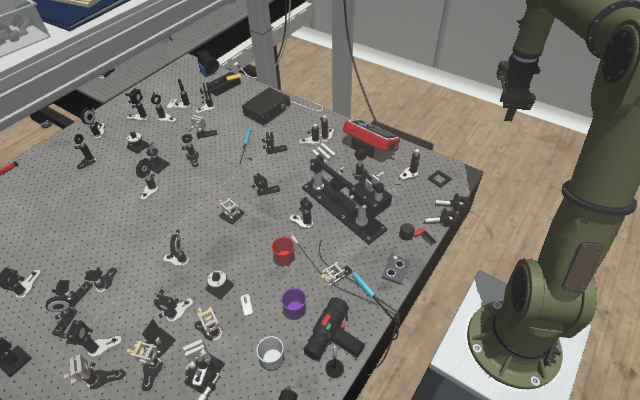

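View pics/top0.png

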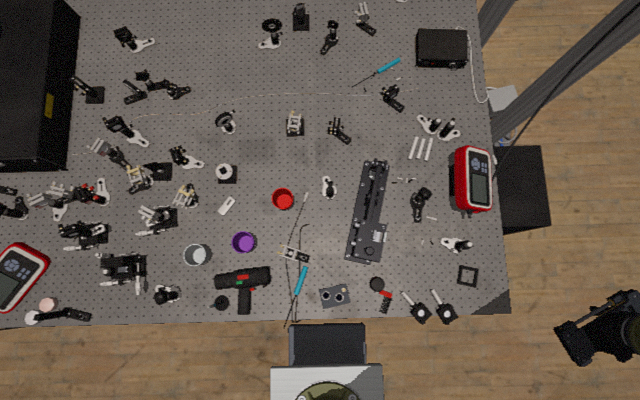

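The beam trap is at top (368,210) and scene (345,200). Three things have the cup's shape: red at top (283,199), purple at (243,242), and grey metal at (196,255), which is (270,352) in scene. Grey fits "aluminium", so I'll confirm it in an enlarged crop together with the trap.

Run:
```python
import cv2,numpy as np
t=cv2.imread("pics/top0.png");s=cv2.imread("pics/scene0.png")
r=lambda im,x,y,w,h,k:cv2.resize(im[y:y+h,x:x+w],None,fx=k,fy=k,interpolation=cv2.INTER_CUBIC)
a=r(t,340,152,60,115,5)   #300x575
b=r(s,300,145,100,100,4)  #400x400
c=r(t,171,235,50,40,4) #200x160
d=r(s,245,330,50,40,4)
o=np.zeros((580,720,3),np.uint8);o[:575,:300]=a;o[:400,310:710]=b;o[410:570,310:510]=c;o[410:570,515:715]=d
cv2.imwrite("pics/crop1.png",o)
```

```text
(no output)
```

View pics/crop1.png

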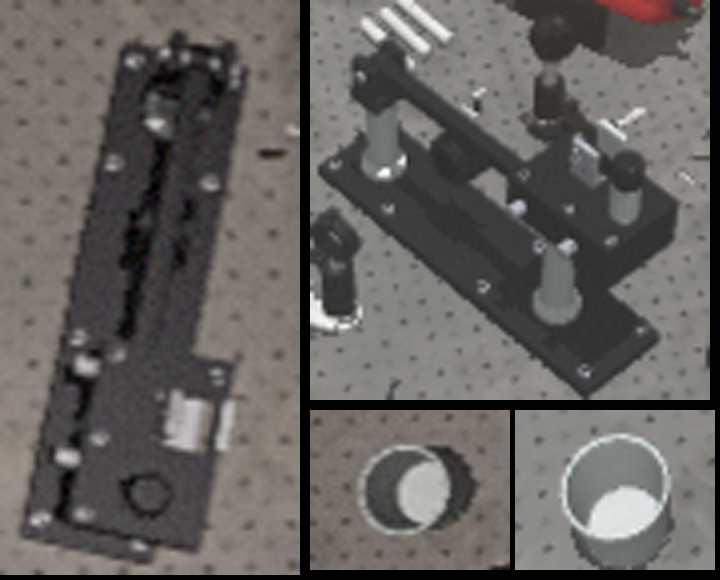

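The crop shows the grey cup as bare metal and empty: rim at top (194.8,254.8) and scene (270.5,349.2). The knob is at top (369.4,250.8) and scene (379.5,185). The tab is near top (377,236), the rest near (385,237), and the base screws are visible.

```bash
cat > h.py <<'E'
from bench import ctrl
import numpy as np
from scipy.spatial.transform import Rotation as Ro
def ray(n,u,v):
    c=ctrl.camera_model(n);R=np.array(c["R"]);t=np.array(c["t"])
    d=R.T@np.array([(u-c["cx"])/c["fx"],(v-c["cy"])/c["fy"],1]);return -R.T@t,d/np.linalg.norm(d)
def plane(n,u,v,z):
    o,d=ray(n,u,v);return o+d*(z-o[2])/d[2]
def two(a,b):
    (o,d),(p,e)=ray("top",*a),ray("scene",*b)
    s=np.linalg.lstsq(np.c_[d,-e],p-o,rcond=None)[0];x,y=o+d*s[0],p+e*s[1];return (x+y)/2,np.linalg.norm(x-y)
def pix(n,X):
    c=ctrl.camera_model(n);q=np.array(c["R"])@X+c["t"];return q[0]/q[2]*c["fx"]+c["cx"],q[1]/q[2]*c["fy"]+c["cy"]
E
python3 - <<'E'
from h import *
np.set_printoptions(precision=4,suppress=True)
tp=lambda x,y:(340+x/5,152+y/5); sp=lambda x,y:(300+(x-310)/4,145+y/4)
P={k:plane("top",*tp(*v),.012) for k,v in dict(FL=(133,62),FR=(235,75),NL=(40,519),NR=(142,547)).items()};print(P)
ax=P["FL"]-P["NL"];print("len",np.linalg.norm(ax),"yaw",np.degrees(np.arctan2(ax[1],ax[0])))
print("knobtop top",plane("top",*tp(147,494),.2),"scene",plane("scene",*sp(628,160),.2),two(tp(147,494),sp(628,160)))
print("cup",plane("top",194.75,254.75,.062),plane("scene",270.5,349.2,.062),two((194.75,254.75),(270.5,349.2)))
print("rest", plane("top",*tp(226,425),.165),"tab",plane("top",*tp(187,420),.165))
print("pillar hinge top?",plane("top",*tp(180,45),.125))
k=plane("top",*tp(147,494),.2)
for yaw in(-12,-10,-8):
    a=np.radians(yaw);R=np.array([[np.cos(a),-np.sin(a)],[np.sin(a),np.cos(a)]])
    o=k[:2]-R@[-.045,-.012];print(yaw,"base",o,"tab",o+R@[0,-.019],"rest",o+R@[0,-.046])
s=ctrl.get_state();print(Ro.from_rotvec(s["tool_rot"]).as_matrix())
E
```

```text
{'FL': array([ 0.7343, -0.1425,  0.012 ]), 'FR': array([ 0.7241, -0.2047,  0.012 ]), 'NL': array([ 0.4576, -0.0737,  0.012 ]), 'NR': array([ 0.4395, -0.1329,  0.012 ])}
len 0.28521623772812027 yaw -13.958579878895053
knobtop top [ 0.4619 -0.1165  0.2   ] scene [ 0.4595 -0.1169  0.2   ] (array([ 0.4609, -0.1171,  0.1992]), np.float64(0.0022802356695510945))
cup [0.4716 0.3631 0.062 ] [0.4661 0.3639 0.062 ] (array([0.4699, 0.3635, 0.0575]), np.float64(0.004493926754252213))
rest [ 0.4974 -0.1628  0.165 ] tab [ 0.5006 -0.1429  0.165 ]
pillar hinge top? [ 0.7121 -0.156   0.125 ]
-12 base [ 0.5084 -0.1141] tab [ 0.5044 -0.1327] rest [ 0.4988 -0.1591]
-10 base [ 0.5083 -0.1125] tab [ 0.505  -0.1312] rest [ 0.5003 -0.1578]
-8 base [ 0.5081 -0.1109] tab [ 0.5055 -0.1297] rest [ 0.5017 -0.1564]
[[ 0.897   0.442  -0.0008]
 [ 0.442  -0.897   0.0015]
 [-0.0001 -0.0017 -1.    ]]
```

Knob is at (0.461, -0.117) with its top at 0.199, which agrees with 0.200. Base yaw is -14° and the cup is at (0.470, 0.363), so I'll move over to the knob.

Request:
{"method": "step_arm", "body": {"commands": [{"travel": [0.036, -0.034, -0.006], "turn": [0, 0, 8]}, {"travel": [0.072, -0.068, -0.012], "turn": [0, 0, 16]}, {"travel": [0.109, -0.102, -0.018], "turn": [0, 0, 24]}, {"travel": [0.145, -0.136, -0.024], "turn": [0, 0, 32]}, {"travel": [0.181, -0.17, -0.03], "turn": [0, 0, 40]}], "gripper": 0.6}}

```text
time: 0.6
position: [0.3744, -0.3493, 0.2663]
tool_rot: [-3.118, 0.383, 0.001]
ft_force: [0.3, 0.3, 0.4]
grip_width: 0.647
grip_force: 0.0
```

Request:
{"method": "step_arm", "body": {"commands": [{"travel": [0.007, -0.06, 0]}, {"travel": [0.014, -0.12, 0]}, {"travel": [0.021, -0.18, 0]}, {"travel": [0.028, -0.247, 0]}, {"travel": [0.028, -0.247, 0]}]}}

```text
$.commands[0]: bad value
```

Request:
{"method": "step_arm", "body": {"commands": [{"travel": [0.006, -0.049, 0], "turn": [0, 0, 0]}, {"travel": [0.012, -0.098, 0], "turn": [0, 0, 0]}, {"travel": [0.017, -0.147, 0], "turn": [0, 0, 0]}, {"travel": [0.023, -0.196, 0], "turn": [0, 0, 0]}, {"travel": [0.028, -0.245, 0], "turn": [0, 0, 0]}]}}

```text
time: 1.1
position: [0.4594, -0.1181, 0.2663]
tool_rot: [3.119, -0.374, 0.0]
ft_force: [0.4, -1.4, -0.4]
grip_width: 0.601
grip_force: 0.0
```

```bash
cat >> h.py <<'E'
def to(w,R=None):
    s=ctrl.get_state();M=Ro.from_rotvec(s["tool_rot"]).as_matrix()
    return M.T@(np.array(w)-s["position"])
def st():
    s=ctrl.get_state();np.set_printoptions(precision=4,suppress=True)
    print(round(s["time"],2),s["position"],"q",np.array(s["joint_positions"]),"F",s["ft_force"],"grip",s["grip_width"],s["grip_force"]);print(Ro.from_rotvec(s["tool_rot"]).as_matrix())
E
python3 - <<'E'
from h import *
import cv2
st();print(to([.461,-.117,.187]))
t=ctrl.get_image("top")[:,:,::-1];s=ctrl.get_image("scene")[:,:,::-1]
r=lambda im,x,y,w,h,k:cv2.resize(im[y:y+h,x:x+w],None,fx=k,fy=k,interpolation=cv2.INTER_CUBIC)
cv2.imwrite("pics/c2.png",np.hstack([r(t,320,190,100,120,4),r(s,310,90,100,120,4)]))
E
```

```text
1.1 [ 0.4594 -0.1181  0.2663] q [ 0.6377 -0.0555 -0.4223  1.8094 -0.0227  1.3828 -1.5892] F [ 0.3581 -1.4048 -0.4137] grip 0.6009043039600641 0.0
[[ 0.9716 -0.2365  0.    ]
 [-0.2365 -0.9716 -0.0004]
 [ 0.0001  0.0004 -1.    ]]
[ 0.0013 -0.0015  0.0793]
```

View pics/c2.png

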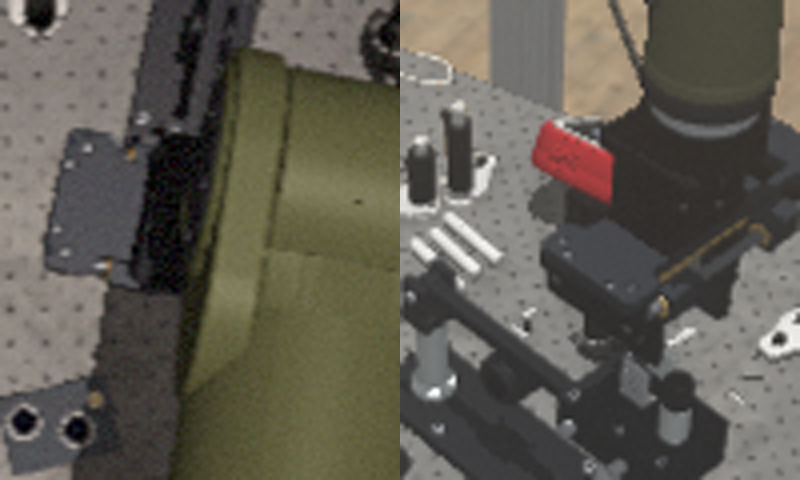

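Run:
```python
from h import *
for n,X in dict(tcp=[.459,-.118,.266],L=[.459+.0075,-.118+.032,.252],Rr=[.459-.0075,-.118-.032,.252],knob=[.461,-.117,.2]).items():
    u,v=pix("scene",np.array(X));print(n,round((u-310)*4+400),round((v-90)*4))
```

```text
tcp 688 308
L 651 349
Rr 720 300
knob 676 379
```

The picture shows the finger tips at crop (650,345) and (720,300), straddling the knob at (678,385) exactly as projected. I'll descend and grip.

Request:
{"method": "step_arm", "body": {"commands": [{"travel": [0.001, -0.001, 0.03], "turn": [0, 0, 0]}, {"travel": [0.001, -0.001, 0.055], "turn": [0, 0, 0]}, {"travel": [0.001, -0.001, 0.079], "turn": [0, 0, 0]}, {"travel": [0.001, -0.001, 0.079], "turn": [0, 0, 0]}]}}

```text
time: 1.6
position: [0.4577, -0.1192, 0.184]
tool_rot: [-3.118, 0.374, 0.011]
ft_force: [-0.9, 0.2, -0.0]
grip_width: 0.597
grip_force: 0.0
```

Request:
{"method": "step_arm", "body": {"commands": [{"travel": [0, 0, 0], "turn": [0, 0, 0]}, {"travel": [0, 0, 0], "turn": [0, 0, 0]}, {"travel": [0, 0, 0], "turn": [0, 0, 0]}, {"travel": [0, 0, 0], "turn": [0, 0, 0]}, {"travel": [0, 0, 0], "turn": [0, 0, 0]}], "gripper": 0.1, "force": 25}}

```text
time: 2.1
position: [0.4614, -0.1176, 0.1882]
tool_rot: [-3.117, 0.373, -0.003]
ft_force: [0.8, 3.9, 1.7]
grip_width: 0.246
grip_force: 25.0
```

Request:
{"method": "step_arm", "body": {"commands": [{"travel": [0, 0, -0.02], "turn": [0, 0, 0]}, {"travel": [0, 0, -0.045], "turn": [0, 0, 0]}, {"travel": [0, 0, -0.07], "turn": [0, 0, 0]}, {"travel": [0, 0, -0.1], "turn": [0, 0, 0]}, {"travel": [0, 0, -0.1], "turn": [0, 0, 0]}]}}

```text
time: 2.6
position: [0.4626, -0.1198, 0.2918]
tool_rot: [3.117, -0.373, 0.012]
ft_force: [0.6, -0.7, -1.3]
grip_width: 0.245
grip_force: 25.0
```

Run:
```python
from h import *
import cv2
st();print(to([.470,.363,.2]))
t=ctrl.get_image("top")[:,:,::-1];s=ctrl.get_image("scene")[:,:,::-1]
r=lambda im,x,y,w,h,k:cv2.resize(im[y:y+h,x:x+w],None,fx=k,fy=k,interpolation=cv2.INTER_CUBIC)
cv2.imwrite("pics/c3.png",r(s,290,90,130,150,4))
```

```text
2.6 [ 0.4626 -0.1198  0.2918] q [ 0.6401 -0.0633 -0.4197  1.7658 -0.0249  1.426  -1.5847] F [ 0.5855 -0.6689 -1.3405] grip 0.2447692736310724 24.99990631710716
[[ 0.9717 -0.2361  0.0072]
 [-0.2361 -0.9717 -0.0028]
 [ 0.0077  0.001  -1.    ]]
[-0.1075 -0.471   0.0905]
```

View pics/c3.png

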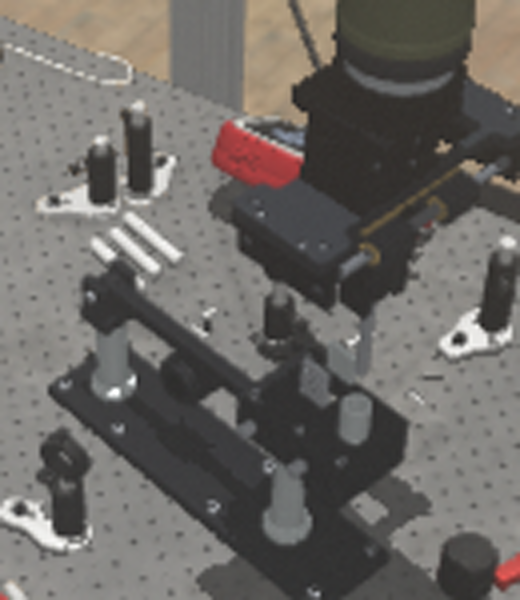

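The picture shows the pin drawn clear of the sleeve at crop (365,345), with the sleeve empty at (355,415). Now carrying it to the cup.

Request:
{"method": "step_arm", "body": {"commands": [{"travel": [-0.01, -0.042, 0], "turn": [0, 0, 0]}, {"travel": [-0.02, -0.088, 0], "turn": [0, 0, 0]}, {"travel": [-0.031, -0.135, 0], "turn": [0, 0, 0]}, {"travel": [-0.042, -0.183, 0], "turn": [0, 0, 0]}, {"travel": [-0.053, -0.231, 0], "turn": [0, 0, 0]}]}}

```text
time: 3.2
position: [0.4625, 0.1191, 0.2861]
tool_rot: [3.118, -0.375, -0.002]
ft_force: [1.7, 0.8, -1.0]
grip_width: 0.243
grip_force: 25.0
```

Request:
{"method": "step_arm", "body": {"commands": [{"travel": [-0.011, -0.048, 0], "turn": [0, 0, 0]}, {"travel": [-0.022, -0.096, 0], "turn": [0, 0, 0]}, {"travel": [-0.033, -0.144, 0], "turn": [0, 0, 0]}, {"travel": [-0.044, -0.19, 0], "turn": [0, 0, 0]}, {"travel": [-0.054, -0.23, 0.01], "turn": [0, 0, 0]}]}}

```text
time: 3.7
position: [0.4651, 0.3563, 0.277]
tool_rot: [-3.119, 0.373, 0.0]
ft_force: [0.2, -0.1, 0.2]
grip_width: 0.242
grip_force: 25.0
```

Request:
{"method": "step_arm", "body": {"commands": [{"travel": [0, -0.006, 0.01], "turn": [0, 0, 0]}, {"travel": [0, -0.006, 0.04], "turn": [0, 0, 0]}, {"travel": [0, -0.006, 0.06], "turn": [0, 0, 0]}, {"travel": [0, -0.006, 0.07], "turn": [0, 0, 0]}, {"travel": [0, -0.006, 0.07], "turn": [0, 0, 0]}]}}

```text
time: 4.2
position: [0.4658, 0.3586, 0.2051]
tool_rot: [3.116, -0.373, -0.005]
ft_force: [-0.0, -0.6, -0.5]
grip_width: 0.245
grip_force: 25.0
```

Run:
```python
from h import *
import cv2
st();print(to([.469,.3633,.2]))
t=ctrl.get_image("top")[:,:,::-1];s=ctrl.get_image("scene")[:,:,::-1]
r=lambda im,x,y,w,h,k:cv2.resize(im[y:y+h,x:x+w],None,fx=k,fy=k,interpolation=cv2.INTER_CUBIC)
cv2.imwrite("pics/c4.png",np.hstack([r(s,220,290,100,110,4),r(t,150,220,100,110,4)]))
```

```text
4.2 [0.4658 0.3586 0.2051] q [-0.0307  0.302  -0.8021  1.6284  0.2223  1.3106 -2.6779] F [-0.0241 -0.5534 -0.5409] grip 0.24476725557571452 24.999825453160156
[[ 0.9717 -0.2362 -0.0035]
 [-0.2362 -0.9717 -0.0025]
 [-0.0028  0.0033 -1.    ]]
[ 0.002  -0.0053  0.0051]
```

View pics/c4.png

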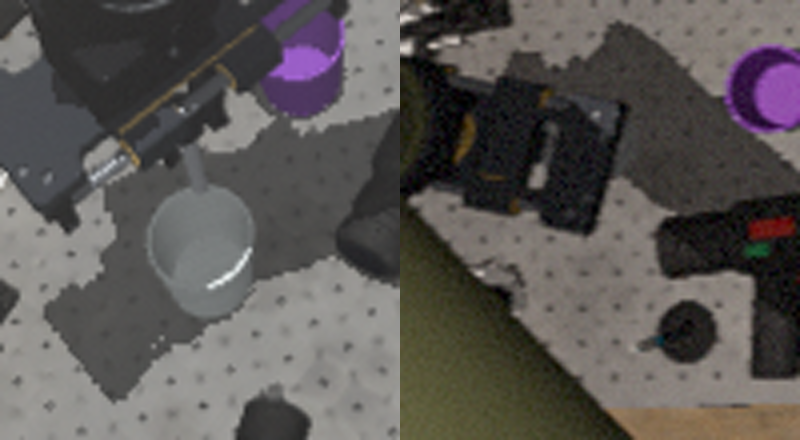

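The pin hangs in the gripper with its foot at crop (197,190), over the grey cup rim at (201,238). The last joint is near its limit, so I'll yaw back while descending.

Request:
{"method": "step_arm", "body": {"commands": [{"travel": [0.001, -0.005, 0.01], "turn": [0, 0, -8]}, {"travel": [0.001, -0.005, 0.02], "turn": [0, 0, -16]}, {"travel": [0.001, -0.005, 0.045], "turn": [0, 0, -24]}, {"travel": [0.001, -0.005, 0.075], "turn": [0, 0, -32]}, {"travel": [0.001, -0.005, 0.09], "turn": [0, 0, -32]}]}}

```text
time: 4.8
position: [0.469, 0.3637, 0.1163]
tool_rot: [3.101, 0.5, -0.002]
ft_force: [-0.7, -0.2, -0.3]
grip_width: 0.245
grip_force: 25.0
```

Request:
{"method": "step_arm", "body": {"commands": [{"travel": [0, 0, 0.006], "turn": [0, 0, 0]}, {"travel": [0, 0, 0.012], "turn": [0, 0, 0]}, {"travel": [0, 0, 0.017], "turn": [0, 0, 0]}, {"travel": [0, 0, 0.017], "turn": [0, 0, 0]}]}}

```text
time: 5.2
position: [0.4692, 0.3645, 0.1007]
tool_rot: [-3.102, -0.499, -0.001]
ft_force: [0.5, -0.6, 0.5]
grip_width: 0.243
grip_force: 25.0
```

Run:
```python
from h import *
import cv2
st();s=ctrl.get_image("scene")[:,:,::-1]
cv2.imwrite("pics/c5.png",cv2.resize(s[290:400,220:320],None,fx=4,fy=4,interpolation=cv2.INTER_CUBIC))
```

```text
5.2 [0.4692 0.3645 0.1007] q [-0.0134  0.4368 -0.8508  1.7292  0.3581  1.1388 -2.2221] F [ 0.4618 -0.6007  0.5063] grip 0.24256640670183466 24.999976325016178
[[ 0.9495  0.3137  0.0005]
 [ 0.3137 -0.9495  0.0001]
 [ 0.0005  0.0001 -1.    ]]
```

View pics/c5.png

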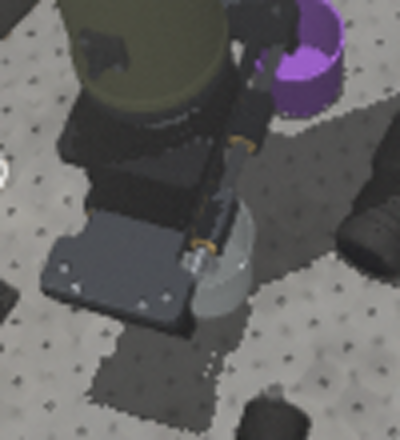

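The cup is hidden behind the gripper and there is no contact yet. I'll feel down to the floor.

Request:
{"method": "step_arm", "body": {"commands": [{"travel": [0, 0, 0.004], "turn": [0, 0, 0]}, {"travel": [0, 0, 0.008], "turn": [0, 0, 0]}, {"travel": [0, 0, 0.008], "turn": [0, 0, 0]}]}}

```text
time: 5.55
position: [0.4687, 0.364, 0.0918]
tool_rot: [3.101, 0.5, -0.001]
ft_force: [-0.2, -0.2, -0.2]
grip_width: 0.242
grip_force: 25.0
```

Request:
{"method": "step_arm", "body": {"commands": [{"travel": [0, 0, 0.002], "turn": [0, 0, 0]}, {"travel": [0, 0, 0.002], "turn": [0, 0, 0]}]}}

```text
time: 5.75
position: [0.4691, 0.3644, 0.0904]
tool_rot: [-3.101, -0.5, -0.0]
ft_force: [-0.7, -0.3, -0.4]
grip_width: 0.243
grip_force: 25.0
```

Request:
{"method": "step_arm", "body": {"commands": [{"travel": [0, 0, 0.002], "turn": [0, 0, 0]}, {"travel": [0, 0, 0.002], "turn": [0, 0, 0]}]}}

```text
time: 5.95
position: [0.4701, 0.365, 0.0901]
tool_rot: [-3.101, -0.5, -0.004]
ft_force: [-0.4, -1.5, 7.1]
grip_width: 0.241
grip_force: 25.0
```

Request:
{"method": "step_arm", "body": {"commands": [{"travel": [0, 0, 0], "turn": [0, 0, 0]}, {"travel": [0, 0, 0], "turn": [0, 0, 0]}, {"travel": [0, 0, 0], "turn": [0, 0, 0]}, {"travel": [0, 0, 0], "turn": [0, 0, 0]}], "gripper": 0.45}}

```text
time: 6.35
position: [0.4688, 0.3642, 0.0881]
tool_rot: [3.101, 0.5, -0.001]
ft_force: [0.4, -0.8, -0.1]
grip_width: 0.435
grip_force: 0.0
```

Request:
{"method": "step_arm", "body": {"commands": [{"travel": [0, 0, -0.015], "turn": [0, 0, 0]}, {"travel": [0, 0, -0.04], "turn": [0, 0, 0]}, {"travel": [0, 0, -0.08], "turn": [0, 0, 0]}, {"travel": [0, 0, -0.13], "turn": [0, 0, 0]}, {"travel": [0, 0, -0.17], "turn": [0, 0, 0]}]}}

```text
time: 6.85
position: [0.4689, 0.365, 0.2622]
tool_rot: [-3.1, -0.501, -0.004]
ft_force: [0.6, -0.2, -1.0]
grip_width: 0.449
grip_force: 0.0
```

Request:
{"method": "step_arm", "body": {"commands": [{"travel": [0, 0.04, 0], "turn": [0, 0, 8]}, {"travel": [0, 0.09, 0], "turn": [0, 0, 16]}, {"travel": [0.0, 0.135, 0], "turn": [0, 0, 24]}, {"travel": [0, 0.18, 0], "turn": [0, 0, 32]}, {"travel": [0, 0.18, 0], "turn": [0, 0, 32]}]}}

```text
time: 7.35
position: [0.5288, 0.185, 0.2591]
tool_rot: [3.112, -0.396, 0.004]
ft_force: [-0.3, -0.0, -0.4]
grip_width: 0.451
grip_force: 0.0
```

Run:
```python
from h import *
import cv2
st()
t=ctrl.get_image("top")[:,:,::-1];s=ctrl.get_image("scene")[:,:,::-1]
r=lambda im,x,y,w,h,k:cv2.resize(im[y:y+h,x:x+w],None,fx=k,fy=k,interpolation=cv2.INTER_CUBIC)
cv2.imwrite("pics/c6.png",np.hstack([r(s,220,290,100,110,4),r(t,150,200,100,110,4)]))
```

```text
7.35 [0.5288 0.185  0.2591] q [ 0.2838  0.1823 -0.7535  1.6237  0.1315  1.3861 -2.3096] F [-0.327  -0.0061 -0.4194] grip 0.45142415581882783 0.0
[[ 0.9681 -0.2504  0.0019]
 [-0.2504 -0.9681 -0.0044]
 [ 0.0029  0.0038 -1.    ]]
```

View pics/c6.png

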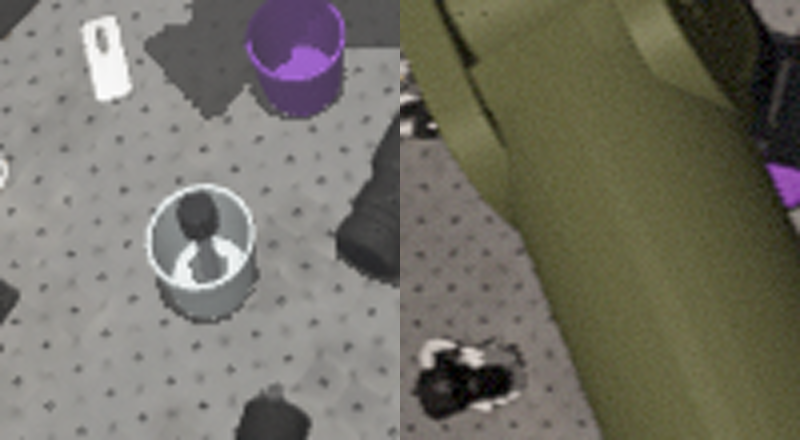

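The pin stands in the grey cup, knob at scene crop (197,215), foot at (207,265). Next is the latch tab.

Request:
{"method": "step_arm", "body": {"commands": [{"travel": [0.007, 0.045, 0], "turn": [0, 0, 0]}, {"travel": [0.014, 0.09, 0], "turn": [0, 0, 0]}, {"travel": [0.021, 0.137, 0], "turn": [0, 0, 0]}, {"travel": [0.029, 0.184, 0], "turn": [0, 0, 0]}, {"travel": [0.036, 0.231, 0], "turn": [0, 0, 0]}], "gripper": 0.6}}

```text
time: 7.95
position: [0.506, -0.0386, 0.2593]
tool_rot: [-3.12, 0.366, -0.002]
ft_force: [0.3, -0.8, 1.3]
grip_width: 0.594
grip_force: 0.0
```

Request:
{"method": "step_arm", "body": {"commands": [{"travel": [0.007, 0.045, 0], "turn": [0, 0, 0]}, {"travel": [0.016, 0.099, 0], "turn": [0, 0, 0]}, {"travel": [0.016, 0.099, 0], "turn": [0, 0, 0]}, {"travel": [0.016, 0.099, 0], "turn": [0, 0, 0]}]}}

```text
time: 8.35
position: [0.4985, -0.1391, 0.2587]
tool_rot: [-3.118, 0.374, -0.0]
ft_force: [-0.3, 0.2, -0.4]
grip_width: 0.6
grip_force: 0.0
```

Run:
```python
from h import *
import cv2
st();print(to([.4997,-.1482,.163]))
s=ctrl.get_image("scene")[:,:,::-1]
cv2.imwrite("pics/c7.png",cv2.resize(s[110:220,310:420],None,fx=5,fy=5,interpolation=cv2.INTER_CUBIC))
f=lambda X:[round(5*(a-b)) for a,b in zip(pix("scene",np.array(X)),(310,110))]
R=Ro.from_euler("z",-14,degrees=True).as_matrix();o=np.array([.5076,-.1167,0])
print("tabtop",f(o+R@[0,-.019,.174]),f(o+R@[-.012,-.019,.174]),f(o+R@[.012,-.019,.174]),"rest",f(o+R@[-.013,-.046,.173]),f(o+R@[.013,-.046,.173]))
```

```text
8.35 [ 0.4985 -0.1391  0.2587] q [ 0.6929  0.0508 -0.4852  1.7281  0.0233  1.3684 -1.6058] F [-0.2565  0.2433 -0.4083] grip 0.6001134544816636 0.0
[[ 0.9717 -0.2362  0.0004]
 [-0.2362 -0.9717  0.0009]
 [ 0.0001 -0.0009 -1.    ]]
[0.0033 0.0087 0.0957]
tabtop [292, 356] [307, 368] [276, 345] rest [342, 346] [309, 322]
```

View pics/c7.png

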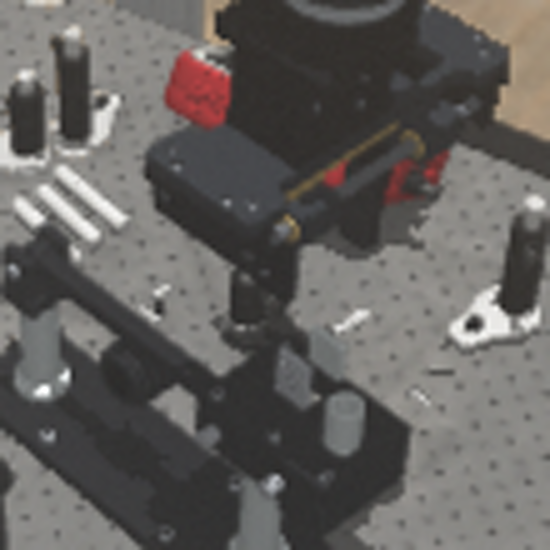

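The picture shows the tab's top edge at crop (276,345)–(311,370) and the rest's at (310,328)–(345,350). Both are within about 1 mm of prediction, so I'll straddle them.

Request:
{"method": "step_arm", "body": {"commands": [{"travel": [0.003, 0.009, 0.01], "turn": [0, 0, 0]}, {"travel": [0.003, 0.009, 0.04], "turn": [0, 0, 0]}, {"travel": [0.003, 0.009, 0.065], "turn": [0, 0, 0]}, {"travel": [0.003, 0.009, 0.085], "turn": [0, 0, 0]}, {"travel": [0.003, 0.009, 0.085], "turn": [0, 0, 0]}]}}

```text
time: 8.9
position: [0.4971, -0.1467, 0.1701]
tool_rot: [-3.118, 0.368, 0.009]
ft_force: [-0.6, 1.1, -0.4]
grip_width: 0.603
grip_force: 0.0
```

Request:
{"method": "step_arm", "body": {"commands": [{"travel": [0, 0, 0.005], "turn": [0, 0, 0]}, {"travel": [0, 0, 0.01], "turn": [0, 0, 0]}, {"travel": [0, 0, 0.01], "turn": [0, 0, 0]}]}}

```text
time: 9.2
position: [0.4992, -0.1487, 0.1636]
tool_rot: [3.119, -0.373, 0.001]
ft_force: [-0.7, 1.0, 0.8]
grip_width: 0.603
grip_force: 0.0
```

Request:
{"method": "step_arm", "body": {"commands": [{"travel": [0, 0, 0], "turn": [0, 0, 0]}, {"travel": [0, 0, 0], "turn": [0, 0, 0]}, {"travel": [0, 0, 0], "turn": [0, 0, 0]}], "gripper": 0.42, "force": 30}}

```text
time: 9.5
position: [0.4992, -0.1491, 0.1639]
tool_rot: [3.119, -0.374, 0.001]
ft_force: [-0.3, 0.6, 0.3]
grip_width: 0.452
grip_force: 0.0
```

Request:
{"method": "step_arm", "body": {"commands": [{"travel": [0, 0.001, 0], "turn": [0, 0, 0]}, {"travel": [0, 0.001, 0], "turn": [0, 0, 0]}, {"travel": [0, 0.001, 0], "turn": [0, 0, 0]}], "gripper": 0.36}}

```text
time: 9.8
position: [0.4992, -0.1486, 0.1637]
tool_rot: [-3.118, 0.372, -0.001]
ft_force: [1.8, 4.4, 1.0]
grip_width: 0.364
grip_force: 2.7
```

Request:
{"method": "step_arm", "body": {"commands": [{"travel": [0, 0.001, 0], "turn": [0, 0, 0]}, {"travel": [0, 0.002, 0], "turn": [0, 0, 0]}, {"travel": [0, 0.002, 0], "turn": [0, 0, 0]}], "gripper": 0.31}}

```text
time: 10.1
position: [0.4987, -0.1508, 0.1637]
tool_rot: [-3.118, 0.373, -0.001]
ft_force: [1.5, 4.6, 1.3]
grip_width: 0.316
grip_force: 3.5
```

Request:
{"method": "step_arm", "body": {"commands": [{"travel": [0, 0.001, 0], "turn": [0, 0, 0]}, {"travel": [0, 0.002, 0], "turn": [0, 0, 0]}, {"travel": [0, 0.002, 0], "turn": [0, 0, 0]}], "gripper": 0.26}}

```text
time: 10.4
position: [0.4982, -0.1529, 0.1637]
tool_rot: [-3.118, 0.373, -0.001]
ft_force: [1.0, 4.8, 2.0]
grip_width: 0.263
grip_force: 4.8
```

Request:
{"method": "step_arm", "body": {"commands": [{"travel": [0, 0.001, 0], "turn": [0, 0, 0]}, {"travel": [0, 0.002, 0], "turn": [0, 0, 0]}, {"travel": [0, 0.002, 0], "turn": [0, 0, 0]}], "gripper": 0.21}}

```text
time: 10.7
position: [0.4976, -0.155, 0.1637]
tool_rot: [-3.118, 0.373, -0.001]
ft_force: [0.9, 5.3, 3.0]
grip_width: 0.216
grip_force: 6.0
```

Request:
{"method": "step_arm", "body": {"commands": [{"travel": [0, 0.001, 0], "turn": [0, 0, 0]}, {"travel": [0, 0.001, 0], "turn": [0, 0, 0]}, {"travel": [0, 0.001, 0], "turn": [0, 0, 0]}, {"travel": [0, 0.001, 0], "turn": [0, 0, 0]}], "gripper": 0.1}}

```text
time: 11.1
position: [0.4971, -0.1571, 0.1636]
tool_rot: [3.119, -0.374, 0.0]
ft_force: [-0.3, 3.2, 3.1]
grip_width: 0.16
grip_force: 30.0
```

The opening is 14 mm, so the latch is fully drawn. I'll lift along the hinge arc, turning the tool with the arm.

Request:
{"method": "step_arm", "body": {"commands": [{"travel": [0.0007, 0, -0.0035], "turn": [0, -1, 0]}, {"travel": [0.0015, 0, -0.007], "turn": [0, -2, 0]}, {"travel": [0.0032, 0, -0.0139], "turn": [0, -4, 0]}, {"travel": [0.0051, 0, -0.0207], "turn": [0, -6, 0]}, {"travel": [0.0051, 0, -0.0207], "turn": [0, -6, 0]}], "force": 38}}

```text
time: 11.6
position: [0.5019, -0.1584, 0.184]
tool_rot: [-3.102, 0.372, 0.168]
ft_force: [-1.7, 1.8, -1.3]
grip_width: 0.161
grip_force: 38.0
```

```bash
python3 -c "
from h import *
st()"
```

```text
11.6 [ 0.5019 -0.1584  0.184 ] q [ 0.6741  0.205  -0.4733  1.7268  0.0917  1.341  -1.6311] F [-1.6864  1.7821 -1.3138] grip 0.1609386372526695 37.99909827299416
[[ 0.9659 -0.2366 -0.1047]
 [-0.2352 -0.9716  0.0254]
 [-0.1077  0.     -0.9942]]
```

Lifting freely with little force, and the grip holds.

Request:
{"method": "step_arm", "body": {"commands": [{"travel": [0.0015, 0, -0.007], "turn": [0, -2, 0]}, {"travel": [0.0032, 0, -0.0139], "turn": [0, -4, 0]}, {"travel": [0.0051, 0, -0.0207], "turn": [0, -6, 0]}, {"travel": [0.0073, 0, -0.0275], "turn": [0, -8, 0]}, {"travel": [0.0097, 0, -0.0341], "turn": [0, -10, 0]}]}}

```text
time: 12.1
position: [0.5144, -0.1615, 0.2167]
tool_rot: [-3.056, 0.367, 0.433]
ft_force: [-0.8, 1.0, -1.3]
grip_width: 0.159
grip_force: 38.0
```

Request:
{"method": "step_arm", "body": {"commands": [{"travel": [0.0015, 0, -0.007], "turn": [0, -2, 0]}, {"travel": [0.0032, 0, -0.0139], "turn": [0, -4, 0]}, {"travel": [0.0051, 0, -0.0207], "turn": [0, -6, 0]}, {"travel": [0.0073, 0, -0.0275], "turn": [0, -8, 0]}, {"travel": [0.0097, 0, -0.0341], "turn": [0, -10, 0]}]}}

```text
time: 12.6
position: [0.5324, -0.166, 0.2471]
tool_rot: [-2.988, 0.359, 0.695]
ft_force: [-1.8, 2.0, 0.5]
grip_width: 0.163
grip_force: 38.0
```

```bash
python3 -c "
from h import *
st()"
```

```text
12.6 [ 0.5324 -0.166   0.2471] q [ 0.5553  0.5065 -0.4491  1.2895  0.1611  1.8463 -1.6953] F [-1.8387  2.0342  0.5254] grip 0.16303228197030864 38.01280612824485
[[ 0.8718 -0.2369 -0.4287]
 [-0.213  -0.9715  0.1036]
 [-0.4411  0.0011 -0.8975]]
```

Request:
{"method": "step_arm", "body": {"commands": [{"travel": [0.0015, 0, -0.007], "turn": [0, -2, 0]}, {"travel": [0.0032, 0, -0.0139], "turn": [0, -4, 0]}, {"travel": [0.0032, 0, -0.0139], "turn": [0, -4, 0]}]}}

```text
time: 12.9
position: [0.5409, -0.1681, 0.2581]
tool_rot: [-2.954, 0.355, 0.799]
ft_force: [-5.6, 1.3, 3.0]
grip_width: 0.154
grip_force: 38.0
```

Run:
```python
from h import *
import cv2
st();s=ctrl.get_image("scene")[:,:,::-1]
cv2.imwrite("pics/c8.png",cv2.resize(s[90:250,270:430],None,fx=3.7,fy=3.7,interpolation=cv2.INTER_CUBIC))
```

```text
12.9 [ 0.5409 -0.1681  0.2581] q [ 0.5266  0.575  -0.44    1.1918  0.1703  1.9481 -1.7028] F [-5.6397  1.2784  3.0492] grip 0.15431123489894769 38.02037770394236
[[ 0.839  -0.2366 -0.49  ]
 [-0.2049 -0.9716  0.1184]
 [-0.5041  0.001  -0.8636]]
```

View pics/c8.png

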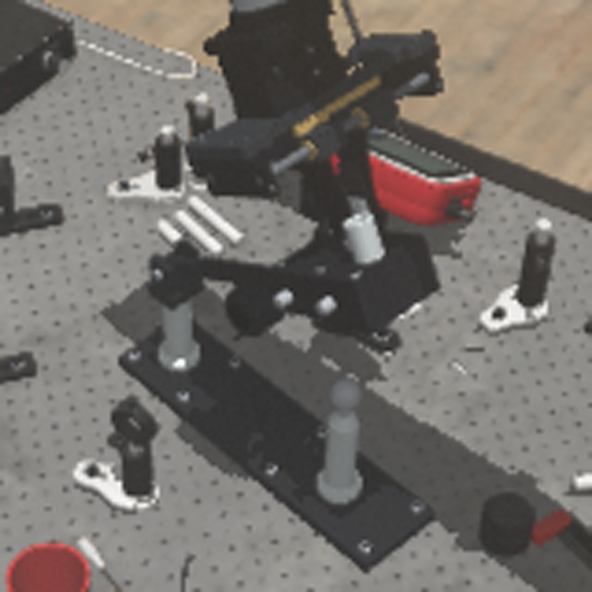

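The arm is off the ball (ball visible at crop (345,390)) and about 30° up. The wrist joint nears its range, so I'll finish the arc with little further turning.

Request:
{"method": "step_arm", "body": {"commands": [{"travel": [0.0008, 0, -0.0035], "turn": [0, -0.5, 0]}, {"travel": [0.0015, 0, -0.007], "turn": [0, -1, 0]}, {"travel": [0.0024, 0, -0.0105], "turn": [0, -1, 0]}, {"travel": [0.0032, 0, -0.0139], "turn": [0, -1, 0]}, {"travel": [0.0032, 0, -0.0139], "turn": [0, -1, 0]}]}}

```text
time: 13.45
position: [0.55, -0.1704, 0.2684]
tool_rot: [-2.945, 0.354, 0.824]
ft_force: [-4.8, 1.0, -2.7]
grip_width: 0.156
grip_force: 38.0
```

```bash
python3 -c "
from h import *
st()"
```

```text
13.45 [ 0.55   -0.1704  0.2684] q [ 0.5093  0.604  -0.4319  1.1322  0.1743  1.9942 -1.703 ] F [-4.7807  1.0083 -2.7033] grip 0.1563824602986585 38.012503335485235
[[ 0.8306 -0.2366 -0.5041]
 [-0.203  -0.9716  0.1215]
 [-0.5186  0.0014 -0.855 ]]
```

Request:
{"method": "step_arm", "body": {"commands": [{"travel": [0.001, 0, -0.0035], "turn": [0, 0, 0]}, {"travel": [0.002, 0, -0.007], "turn": [0, 0, 0]}, {"travel": [0.002, 0, -0.007], "turn": [0, 0, 0]}, {"travel": [0.002, 0, -0.007], "turn": [0, 0, 0]}, {"travel": [0.002, 0, -0.007], "turn": [0, 0, 0]}]}}

```text
time: 13.95
position: [0.555, -0.1716, 0.2734]
tool_rot: [-2.945, 0.354, 0.824]
ft_force: [-4.6, 1.2, -0.5]
grip_width: 0.161
grip_force: 38.0
```

Run:
```python
from h import *
import cv2
st();p=ctrl.get_state()["position"]
R=Ro.from_euler("z",-14,degrees=True).as_matrix();b=R.T@(p-np.array([.5076,-.1167,0]))
print("lift deg",np.degrees(np.arctan2(b[2]-.125,.2-b[0])-np.arctan2(.0386,.2)))
s=ctrl.get_image("scene")[:,:,::-1];cv2.imwrite("pics/c9.png",s)
```

```text
13.95 [ 0.555  -0.1716  0.2734] q [ 0.5013  0.6136 -0.4268  1.1069  0.1753  2.0092 -1.7016] F [-4.5828  1.1713 -0.4943] grip 0.16093431312376352 38.01145682693459
[[ 0.8305 -0.2366 -0.5043]
 [-0.203  -0.9716  0.1215]
 [-0.5187  0.0014 -0.8549]]
lift deg 35.59358299450986
```

View pics/c9.png

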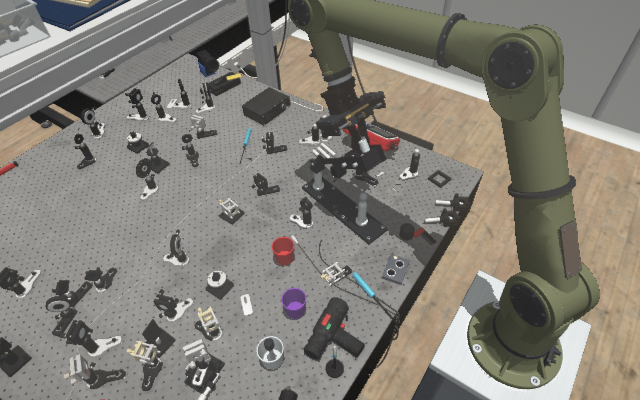

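The final view shows the arm held up by about 35° at (355,155), the pin standing in the cup at (270,350), and the lens unmoved at (302,212). The grip is steady, so I'm handing in.

```bash
python3 -c "
from bench import ctrl
print(ctrl.close_job())"
```

```text
the job is handed in; nothing more can be done
None
```

The job is handed in at about 14 s: the lock pin stands in the metal cup, and the gripper holds the latch drawn with the arm up about 35° by my estimate. The lens looked unmoved in the last picture; I did not check the light sensor and post holder separately.

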